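# Hold the calibration key switch turned

## Robot

A 6-joint arm with a two-finger parallel gripper is mounted at the origin on a cart in front of the work surface, level with it; the furniture and walls round the work are solid. World frame = base frame: x ahead of the robot, y to its left, z up, the work surface at z = 0. Lengths are in m, angles in rad, forces in N, time in s.
With the tool pointing down it reaches from about 0.375 to 0.975 m from the base axis. Payload 3.8 kg.
Tool frame: the origin (TCP) lies where the fingers leave the gripper's body, on its centre line; the fingertips stand 73 mm ahead of it and the grasp point (between the pads) lies 54 mm ahead of it (nose_length is the distance from the TCP to the fingertips, in m); z points along the fingers, y is the line along which they close (so a half turn about z gives the same grasp; the last joint's range is limited). The gripper opens to 85 mm and grips with 20 to 120 N. Pads are 22 mm wide; open, the fingers measure 114 mm over their backs; the gripper's body (76 mm by 85 mm) begins 54 mm behind the grasp point. The pads swing forward as they close: fully open they stand 13 mm farther back than shut.
Start: joints at [-1.213, 0.264, 1.604, -0, 1.274, -0.037], TCP at [0.26, -0.623, 0.304] pointing down, gripper open.
Joint ranges: [-2.63, 2.63], [-0.94, 2.18], [0.31, 2.57], [-1.31, 4.45], [0, 2.66], [-2.55, 2.55]. Speed limits (rad/s): [2.57, 2.57, 3.14, 3.14, 3.14, 3.14].

## Interface

Orientations are given as a rotation vector (axis times angle).
In Python, from workcell import read_state, read_camera, calibration, finish_job, look_for, cut_out, tip_of, nose_length gives the robot as it stands.
- The arm moves only by the tool step_arm, never from a script. Its argument "targets" is a list of rows, each a list of 3 entries, a list of its own where there are three numbers: the turn, a rotation vector about the tool's x, y, z in rad, then the shift along the tool's x, y, z in mm, then the finger opening in mm, from 0 to 85.4. In form: [[[ax, ay, az], [x, y, z], grip], ...]. A call has 1 to 5 rows; each row shifts and turns the commanded pose from where the row before left it, along the tool's axes as they then stand; what a row does not reach is not made up. A row lasts 1/12 s, in which the tool goes at most 41.7 mm and 7.16 degrees, less where a joint would pass 70% of its speed; a pose out of reach is approached as far as the arm can. A call with a gripper value outside its range is refused whole. The fingers move at their own pace and stop on an object; "grip_force" is the grip in N (left out, the last holds). Time passes only in rows, so rows that do not move let the fingers close. It gives the time, the measured TCP pose, the force, the opening and the grip force at its end, in the units of the state.
- read_state(): the state, without advancing time (a new reading comes with each control period).
- read_camera(name): name is "scene" or "side" or "wrist"; returns the picture (480x640x3 uint8, red, green, blue); there is no depth.
- calibration(name): a dict with "camera_matrix" (3x3 intrinsics, pixels), "dist_coeffs" ([k1, k2, p1, p2, k3] as OpenCV has them; the pictures are not rectified), "R" (3x3) and "t" (3): a world point X has camera coordinates R X + t. Camera axes: x right, y down, z forward; pixel columns grow to the right and rows downward; lengths in m; the calibration is good to about 2 mm. A picture is of the moment at which its call begins: read the wrist's pose just before it. calibration takes no time and is no camera call; for the wrist camera it gives the pose at the moment of the call.
- finish_job(): hands the job in; it is judged then, once.
Trained networks look in the newest picture that a camera, given by its name, has taken for a name from the list of things; names that differ only in an ending like _2 or _b are one class to them, and where a whole thing is asked for, a point or a joint stands for the part that bears it (a point fixed in the world has none). Each returns a list of dicts, best first, with "score" (0 to 1); they miss things now and then, are a little off and sometimes report something else, mostly with a low value. They report only what shows in the picture. A call takes as long as a camera call. They do not tell look-alikes from the thing itself.
- look_for(camera, query): "extent" ([left, top, right, bottom] in pixels, round what is visible of it).
- cut_out(camera, query): "region" (480x640 bool, what is visible of it) and "extent" ([left, top, right, bottom] in pixels, round what is visible of it).
- tip_of(camera, query): "at" ([row, column] in pixels: a listed point, or the origin of a listed thing).
The state is a dict: "time": time; "q": joint angles; "joint_vel": joint speeds; "joint_torque": joint torques, N m; "tool_pos": TCP position; "tcp_rot": TCP orientation; "wrist_force": force on the tool from outside, world axes, zero at the start; "torque": the same for the moment, N m; "width": opening from 0.0 (shut) to 1.0 (fully open); "grip_force": force on a finger pad.
Only numpy, scipy, OpenCV 4.12 (cv2) and the standard library are available. Lean on these libraries where they do the work, as an engineer would, in place of code of your own. Each camera call takes 0.05 s, during which the arm holds its last target. There are 200 camera calls.

## Task

Take the key with the red head out of the key rack and push it fully home into the key switch on the grey control box, wiggling it clockwise a little where the sticky pins stop it. Then turn it a quarter turn clockwise (seen from above) up to the stop and keep it there against the return spring: finish with the gripper still holding the key fully in and turned. Leave the blue and the black key in the rack.

Things in the scene. Friction and masses are not known exactly. Their poses are not given: they have to be found in the camera images.
- red_key_head (a point): Centre of the red plastic head of the key to use, 9 mm thick (x), 30 wide (y), 34 tall; grip across the 9 mm. Axes of the key: z up along it, x across its flat. It stands blade down in a rack slot and draws straight up. Under the head a steel shoulder 8 x 24 x 6 mm; its underside, 23 mm below this point, rests on the rack top. 30 to 54 g; the whole key is 70 mm tall.
- red_key_tip (a point): Lower end of the red key's blade, 53 mm below the centre of the head; axes as for the head. The blade is 30 mm long below the shoulder and 4 mm thick (x); its lowest 7 mm is a nose 8 mm wide (y), narrowing to 2 x 6 mm, then a square step to 18 mm wide. Its two edges are alike: it may enter the lock either way round (half a turn makes no difference).
- keyway (a point): Centre of the slot's mouth in the brass cylinder's top face, 58 mm above the worktop. Axes turn with the cylinder: z up, y along the slot (5.5 mm in x, 19.5 in y). Key home: shoulder on this face, head centre 23 mm above it. Sticky pins inside stop the key 8 mm short of home (do not force it); turned about 0.4 to 0.5 rad clockwise there and pressed lightly (5 to 10 N), it slips past.
- switch_box: Grey control box with a yellow plate round the lock, 90 x 110 mm, 55 mm tall, fixed to the worktop. Origin: centre of its underside; the upright lock cylinder is on its axis and stands 3 mm above its top.
- lock_rotor (a joint): Turn of the lock cylinder in rad: 0 at rest, grows clockwise seen from above, stop at 1.57 (a quarter turn). A spring (0.02 N m at rest, 0.08 at the stop) turns it back when let go. The blade has up to 0.2 rad of play in the slot, so the hand must turn further than the cylinder.
- blue_key_head (a point): stands upright in the key rack like the red key, same shape and size, blue plastic head; belongs in the rack, is not to be used. Point: centre of the head.
- black_key_head (a point): stands upright in the key rack like the red key, same shape and size, black plastic head; belongs in the rack, is not to be used. Point: centre of the head.
- key_rack: Wooden block on a dark steel base plate (66 x 180 x 8 mm), fixed to the worktop; block 46 x 160 mm, top 45 mm above the worktop. Origin: centre of its underside. Three slots in a row along its y axis, 55 mm apart, the middle one at the centre, one key in each; which key stands where varies.
There are look-alikes about, which are no part of the job. Leave any purple look-alike of the part that bears red_key_head alone.

How it is judged:
By the outcome, as a careful person would: the job done as asked, in the order asked, and still so for the second after the job is handed in, while the arm keeps its last pose, push and grip.
It also fails if it takes over 58 s, if anything falls off the work surface, if the arm or the gripper's body presses on something with over 40 N, if the wrist force passes 120 N, or if a joint passes its speed limit or range.

## Working session

There is one attempt and no reset: what is moved stays moved. The work goes in short steps, Python scripts to look and compute and a tool call to move; the robot and the scene stay as the last step left them, time stands still between calls to the robot, and variables do not carry over. Pictures are saved under pics/ and viewed, at most 10 in all, crops included, and the job is handed in when it is done.

Besides the shell and the picture viewer there is one more tool, called as name([rows], argument=value, ...), one row to a line, values as JSON. step_arm: Moves the arm, as the interface text tells. Its arguments: {"type":"object","properties":{"targets":{"type":"array","items":{"type":"array"}},"grip_force":{"type":"number"}},"required":["targets"]}

```bash
mkdir -p pics; ls; cat > h.py <<'E'
import numpy as np, cv2
from workcell import *
def cam(n):
    c=calibration(n); return [np.array(c[k],float) for k in("camera_matrix","dist_coeffs","R","t")]
def ray(n,rc):
    K,D,R,t=cam(n); p=cv2.undistortPoints(np.array([[[rc[1],rc[0]]]],float),K,D)[0,0]
    return -R.T@t, R.T@np.array([p[0],p[1],1.])
def onz(n,rc,z):
    o,d=ray(n,rc); return o+d*(z-o[2])/d[2]
def tri(obs):
    A=np.zeros((3,3));b=np.zeros(3)
    for o,d in obs:
        d=d/np.linalg.norm(d);P=np.eye(3)-np.outer(d,d);A+=P;b+=P@o
    x=np.linalg.solve(A,b); return x,[np.linalg.norm(np.cross(x-o,d/np.linalg.norm(d)))for o,d in obs]
def proj(n,X):
    K,D,R,t=cam(n); return cv2.projectPoints(np.array(X,float).reshape(-1,3),cv2.Rodrigues(R)[0],t,K,D)[0][:,0]
def save(n,f,box=None,s=1):
    im=read_camera(n); 
    if box: im=im[box[1]:box[3],box[0]:box[2]]
    im=cv2.resize(im,None,fx=s,fy=s,interpolation=cv2.INTER_CUBIC); cv2.imwrite("pics/"+f,im[:,:,::-1]); return im
E
python3 - <<'E'
from h import *
ims=[save(n,n+"0.png") for n in("scene","side","wrist")]
cv2.imwrite("pics/all.png",cv2.resize(np.hstack(ims[:2]),(800,300))[:,:,::-1])
for n in("scene","side","wrist"):
    for q in("red_key_head","blue_key_head","black_key_head","keyway","switch_box","key_rack","red_key_tip"):
        print(n,q,[(round(r["score"],2),np.round(r["at"]).tolist()) for r in tip_of(n,q)[:4]])
s=read_state();print(s["time"],s["tool_pos"],s["tcp_rot"],s["wrist_force"])
E
```

```text
pics
scene red_key_head [(0.56, [291.0, 253.0]), (0.49, [207.0, 283.0]), (0.38, [314.0, 376.0])]
scene blue_key_head [(0.51, [220.0, 331.0])]
scene black_key_head [(0.83, [216.0, 299.0])]
scene keyway [(0.61, [285.0, 380.0])]
scene switch_box [(0.96, [314.0, 377.0])]
scene key_rack [(0.56, [249.0, 306.0])]
scene red_key_tip [(0.9, [286.0, 282.0]), (0.52, [232.0, 284.0])]
side red_key_head [(0.78, [290.0, 386.0]), (0.61, [294.0, 284.0])]
side blue_key_head [(0.62, [249.0, 286.0]), (0.33, [293.0, 285.0])]
side black_key_head [(0.6, [266.0, 288.0])]
side keyway [(0.41, [206.0, 349.0])]
side switch_box [(0.9, [224.0, 349.0])]
side key_rack [(0.67, [298.0, 289.0])]
side red_key_tip [(0.85, [276.0, 361.0]), (0.66, [314.0, 286.0]), (0.37, [226.0, 348.0])]
wrist red_key_head []
wrist blue_key_head []
wrist black_key_head []
wrist keyway []
wrist switch_box []
wrist key_rack []
wrist red_key_tip []
1.2 [ 0.25961825 -0.6230788   0.30386551] [-3.08055578e+00 -6.16114199e-01 -1.58433157e-05] [ 0.27466079 -0.74458848  0.37169366]
```

View pics/scene0.png

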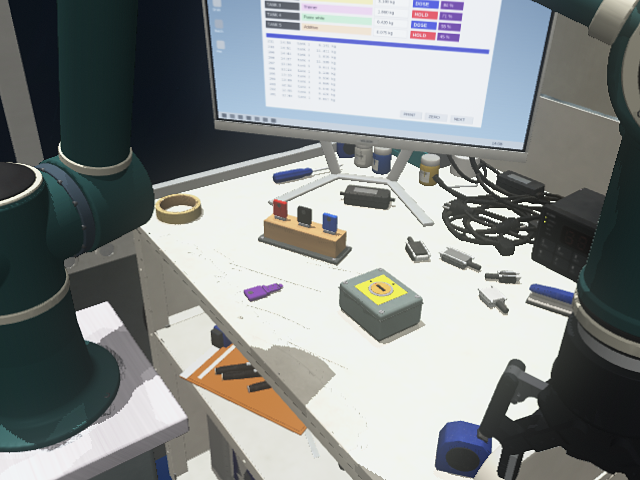

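View pics/side0.png

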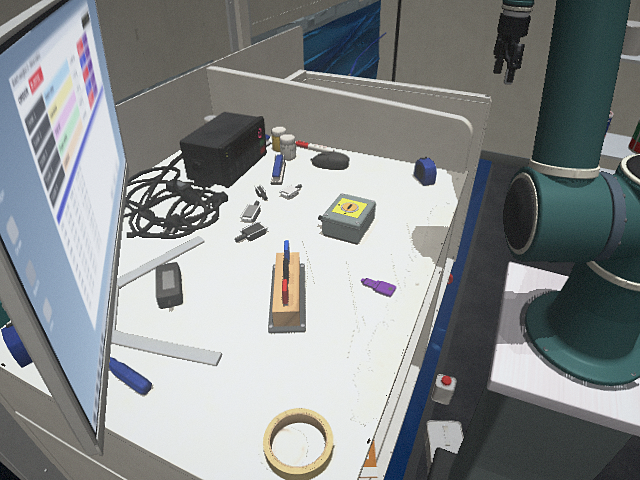

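The scene view shows red at about (row 208, col 281), with black and blue next to it in the rack, and the keyway at (287, 380). The purple look-alike lies flat at (291, 262). In the side view, red is nearest at (292, 284), and the lock is at (207, 349).

```bash
python3 - <<'E'
from h import *
for k,a,b in(("red",(207.5,281.5),(292.5,284.5)),("black",(215,303.5),(266,286.5)),("blue",(221,330.5),(248,286)),("keyway",(286.5,380.5),(206.5,349)),("box",(314,377),(224,349)),("rack",(249,306),(298,289))):
    print(k,tri([ray("scene",a),ray("side",b)]),onz("scene",a,{"keyway":.058,"box":0,"rack":0}.get(k,.068)))
# rack edges, box corners directions
R=cv2.Rodrigues(read_state()["tcp_rot"])[0];print(R.round(3))
c=cam("wrist");print("wristcam pos in tool",R.T@(-c[2].T@c[3]-read_state()["tool_pos"]),(c[2]@R).round(3))
E
```

```text
red (array([0.5083603 , 0.17088073, 0.06668523]), [np.float64(0.00204528243451229), np.float64(0.002045282434512202)]) [0.50985878 0.17031282 0.068     ]
black (array([0.52843668, 0.11693923, 0.07223306]), [np.float64(0.002900333322546562), np.float64(0.0029003333225466397)]) [0.52873582 0.12112062 0.068     ]
blue (array([0.55584079, 0.0688854 , 0.07178414]), [np.float64(0.001204009565061958), np.float64(0.0012040095650619532)]) [0.55821171 0.07338244 0.068     ]
keyway (array([ 0.50586003, -0.13537753,  0.05885361]), [np.float64(0.0005109203451059702), np.float64(0.0005109203451061037)]) [ 0.50740346 -0.1342212   0.058     ]
box (array([ 0.50322764, -0.13792772,  0.00769964]), [np.float64(0.002010970602121069), np.float64(0.0020109706021210895)]) [ 0.5074576  -0.13133415  0.        ]
rack (array([ 0.53124738,  0.11593526, -0.00762677]), [np.float64(0.0007002393785468169), np.float64(0.000700239378546902)]) [0.52514885 0.10617292 0.        ]
[[ 0.923  0.385  0.   ]
 [ 0.385 -0.923  0.   ]
 [ 0.    -0.    -1.   ]]
wristcam pos in tool [ 0.08359674 -0.00052982 -0.06919339] [[-0.001  1.     0.001]
 [-0.946 -0.001 -0.325]
 [-0.325 -0.001  0.946]]
```

step_arm([
  [[0,0,0],[28,-23.6,0],85],
  [[0,0,0],[28,-23.6,0],85],
  [[0,0,0],[28,-23.6,0],85],
  [[0,0,0],[28,-23.6,0],85],
  [[0,0,0],[28,-23.6,0],85],
])

```text
time: 1.62
tool_pos: [0.3439, -0.4589, 0.3039]
tcp_rot: [3.081, 0.615, 0.0]
wrist_force: [0.1, -0.5, 0.4]
width: 0.994
grip_force: 0.0
```

step_arm([
  [[0,0,0],[28,-23.6,0],85],
  [[0,0,0],[28,-23.6,0],85],
  [[0,0,0],[28,-23.6,0],85],
  [[0,0,0],[28,-23.6,0],85],
  [[0,0,0],[28,-23.6,0],85],
])

```text
time: 2.03
tool_pos: [0.4278, -0.2959, 0.3042]
tcp_rot: [3.08, 0.616, 0.001]
wrist_force: [0.8, -1.0, -0.2]
width: 0.995
grip_force: 0.0
```

step_arm([
  [[0,0,0],[28,-23.6,0],85],
  [[0,0,0],[28,-23.6,0],85],
  [[0,0,0],[28,-23.6,0],85],
  [[0,0,0],[28,-23.6,0],85],
  [[0,0,0],[28,-23.6,0],85],
])

```text
time: 2.45
tool_pos: [0.5117, -0.133, 0.3042]
tcp_rot: [3.08, 0.616, 0.001]
wrist_force: [0.7, -0.4, -0.0]
width: 0.994
grip_force: 0.0
```

step_arm([
  [[0,0,0],[0,0,0],85],
  [[0,0,0],[0,0,0],85],
])

```text
time: 2.62
tool_pos: [0.5118, -0.133, 0.304]
tcp_rot: [3.079, 0.622, 0.0]
wrist_force: [-1.0, -0.7, -0.4]
width: 0.993
grip_force: 0.0
```

```bash
python3 - <<'E'
from h import *
s=read_state();print(s["time"],s["tool_pos"],s["tcp_rot"],s["q"])
save("wrist","w1.png")
for q in("keyway","switch_box"):
    for r in tip_of("wrist",q)[:3]: print(q,r["score"],r["at"],onz("wrist",r["at"],.058 if q=="keyway" else 0))
E
```

```text
2.6167 [ 0.51181312 -0.13301024  0.30400819] [3.07910186e+00 6.22448676e-01 2.14111408e-04] [-3.01300029e-01 -1.38284474e-02  1.91433563e+00 -1.21750255e-04
  1.24086703e+00  8.70606570e-01]
keyway 0.82 [218.0, 320.6] [ 0.50654718 -0.13702141  0.058     ]
switch_box 0.75 [198.8, 319.3] [ 0.50845697 -0.13543041  0.        ]
switch_box 0.28 [47.1, 72.1] [0.55029228 0.11146213 0.        ]
```

View pics/w1.png

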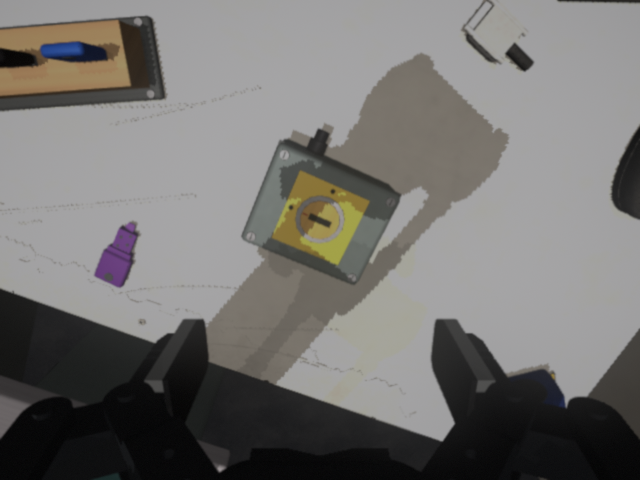

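The slot is centred at about (219, 320) and slopes down to the right in the picture. The box corners are visible, and blue and black are in the rack at the top left.

```bash
python3 - <<'E'
from h import *
im=cv2.imread("pics/w1.png"); g=im[200:240,300:342].max(axis=2)
m=(g<45).astype(np.uint8);n,l,st,c=cv2.connectedComponentsWithStats(m)
print(st,c)
i=l[19,20] or 1+np.argmax(st[1:,4])
v,u=np.nonzero(l==i);v=v+200;u=u+300
P=np.array([onz("wrist",(a,b),.058) for a,b in zip(v,u)])[:,:2]
w,V=np.linalg.eigh(np.cov(P.T));print(P.mean(0),V[:,1],np.degrees(np.arctan2(V[1,1],V[0,1])),np.sqrt(w*12))
# box edges
a=onz("wrist",(236,249),.055);b=onz("wrist",(278,352),.055);print(a,b,np.degrees(np.arctan2(*(b-a)[1::-1])))
E
```

```text
[[   0    0   42   40 1671]
 [  11   16    5    3    9]] [[20.54278875 19.5122681 ]
 [12.55555556 17.22222222]]
[ 0.50445123 -0.13116436] [0.09505576 0.99547195] 84.5454709419549 [0.00166014 0.00418161]
[ 0.46804695 -0.08826282  0.055     ] [ 0.4660104  -0.18393646  0.055     ] -91.21943757957219
```

```bash
python3 - <<'E'
from h import *
im=cv2.imread("pics/w1.png"); g=im[205:233,302:340].max(axis=2)
for T in(60,75,90,105):
    n,l,st,c=cv2.connectedComponentsWithStats((g<T).astype(np.uint8))
    if n<2: continue
    i=1+np.argmax(st[1:,4]); v,u=np.nonzero(l==i)
    P=np.array([onz("wrist",(a+205,b+302),.058) for a,b in zip(v,u)])[:,:2]
    w,V=np.linalg.eigh(np.cov(P.T));print(T,st[i],P.mean(0),np.degrees(np.arctan2(V[1,1],V[0,1])),np.sqrt(w*12))
E
```

```text
60 [ 7  9 21 12 79] [ 0.50435012 -0.13619769] 88.78061930353833 [0.00336726 0.018066  ]
75 [  7   9  21  12 110] [ 0.50437837 -0.13644043] 88.56252438458255 [0.00428204 0.01823589]
90 [  6   8  23  14 134] [ 0.50435952 -0.13646136] 88.3413987288595 [0.0050526  0.01894289]
105 [  6   8  23  14 154] [ 0.50437254 -0.13620578] 88.50681881917656 [0.00563407 0.01989057]
```

step_arm([
  [[0,0,0],[14.4,-35.1,0],85],
  [[0,0,0],[14.4,-35.1,0],85],
  [[0,0,0],[14.4,-35.1,0],85],
  [[0,0,0],[14.4,-35.1,0],85],
  [[0,0,0],[14.4,-35.1,0],85],
])

```text
time: 3.18
tool_pos: [0.5098, 0.0547, 0.3041]
tcp_rot: [3.081, 0.611, 0.001]
wrist_force: [0.8, 0.0, -0.6]
width: 0.997
grip_force: 0.0
```

step_arm([
  [[0,0,0],[14.4,-35.1,0],60],
  [[0,0,0],[14.4,-35.1,0],60],
  [[0,0,0],[14.4,-35.1,0],60],
  [[0,0,-0.12],[0,0,0],60],
  [[0,0,-0.12],[0,0,0],60],
])

```text
time: 3.6
tool_pos: [0.5096, 0.1695, 0.3039]
tcp_rot: [2.981, 0.991, 0.0]
wrist_force: [-1.1, -0.2, 0.2]
width: 0.7
grip_force: 0.0
```

step_arm([
  [[0,0,-0.12],[0,0,8],60],
  [[0,0,-0.12],[0,0,8],60],
  [[0,0,-0.12],[0,0,8],60],
  [[0,0,-0.12],[0,0,8],60],
  [[0,0,-0.12],[0,0,8],60],
])

```text
time: 4.02
tool_pos: [0.5099, 0.167, 0.2636]
tcp_rot: [2.558, 1.823, -0.0]
wrist_force: [-0.6, 0.1, -0.2]
width: 0.708
grip_force: 0.0
```

step_arm([
  [[0,0,-0.12],[0,0,10],60],
  [[0,0,-0.12],[0,0,10],60],
  [[0,0,-0.12],[0,0,10],60],
  [[0,0,-0.12],[0,0,10],60],
  [[0,0,-0.12],[0,0,10],60],
])

```text
time: 4.43
tool_pos: [0.5099, 0.1669, 0.2135]
tcp_rot: [1.906, 2.497, -0.0]
wrist_force: [0.3, -0.3, 0.2]
width: 0.704
grip_force: 0.0
```

step_arm([
  [[0,0,-0.06],[0,0,0],60],
  [[0,0,0],[0,0,0],60],
])

```text
time: 4.6
tool_pos: [0.5093, 0.1669, 0.2129]
tcp_rot: [-1.835, -2.549, 0.003]
wrist_force: [-0.1, 1.1, 0.3]
width: 0.704
grip_force: 0.0
```

```bash
python3 - <<'E'
from h import *
s=read_state();print(s["time"],s["tool_pos"],s["tcp_rot"],s["q"])
save("wrist","w2.png")
for q in("red_key_head",):
    for r in tip_of("wrist",q)[:3]: print(q,r["score"],r["at"],onz("wrist",r["at"],.068))
    for r in cut_out("wrist",q)[:3]: print(r["score"],r["extent"])
im=cv2.imread("pics/w2.png"); h=cv2.cvtColor(im,cv2.COLOR_BGR2HSV)
m=(((h[...,0]<10)|(h[...,0]>172))&(h[...,1]>120)&(h[...,2]>50)).astype(np.uint8)
n,l,st,c=cv2.connectedComponentsWithStats(m)
for i in range(1,n):
    if st[i,4]>150: print(st[i],c[i])
E
```

```text
4.6 [0.50929225 0.16688669 0.21292173] [-1.83505422 -2.54868816  0.00262354] [ 2.70311503e-01  7.91918665e-02  1.99461938e+00 -2.92133453e-04
  1.06971827e+00 -5.22987846e-02]
red_key_head 0.72 [328.4, 98.0] [0.39365237 0.07960404 0.068     ]
red_key_head 0.68 [252.8, 316.2] [0.50691614 0.1699703  0.068     ]
0.71 [306.4, 217.6, 327.5, 284.9]
0.6 [72.7, 305.3, 164.6, 353.3]
[ 307  219   22   64 1015] [317.19605911 251.11231527]
```

View pics/w2.png

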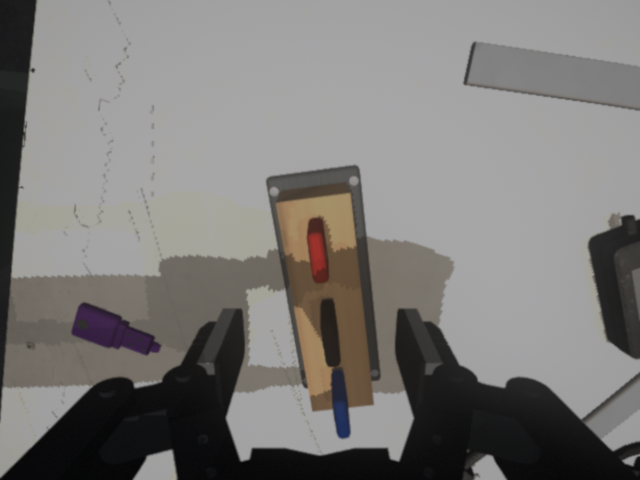

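The red key stands at (row 251, col 318), black and blue are below it, and all three line up along the rack. The purple look-alike is at the left. Next I'll measure the rack yaw.

```bash
python3 - <<'E'
from h import *
yaw=lambda a,b:np.degrees(np.arctan2(*(b-a)[1::-1]))
a,b=onz("wrist",(181,268),.008),onz("wrist",(385,304),.008);print("plate L",yaw(b,a))
a,b=onz("wrist",(168,358),.008),onz("wrist",(376,380),.008);print("plate R",yaw(b,a))
im=cv2.imread("pics/w2.png"); h=cv2.cvtColor(im,cv2.COLOR_BGR2HSV)
C={}
for k,m,box in(("red",((h[...,0]<10)|(h[...,0]>172))&(h[...,1]>120)&(h[...,2]>50),(200,300,290,340)),("blue",(h[...,0]>100)&(h[...,0]<130)&(h[...,1]>100),(360,320,445,360)),("black",h[...,2]<60,(290,315,372,345))):
    mm=np.zeros(m.shape,bool);r0,c0,r1,c1=box;mm[r0:r1,c0:c1]=m[r0:r1,c0:c1]
    v,u=np.nonzero(mm);P=np.array([onz("wrist",p,.082) for p in zip(v,u)])[:,:2]
    w,V=np.linalg.eigh(np.cov(P.T));C[k]=P.mean(0);print(k,len(v),P.mean(0),np.degrees(np.arctan2(V[1,1],V[0,1])),np.sqrt(w*12))
print("blue->red",yaw(C["blue"],C["red"]),np.linalg.norm(C["blue"]-C["red"]))
R=cv2.Rodrigues(read_state()["tcp_rot"])[0];print("tool x,y yaw",np.degrees(np.arctan2(R[1,:2],R[0,:2])))
d=np.append(C["red"],0)-read_state()["tool_pos"];print(R.T@d*1000)
E
```

```text
plate L 115.90277008741032
plate R 116.17120294041014
red 1015 [0.505847   0.17616759] 113.92660112219153 [0.00872641 0.03528403]
blue 450 [0.55534841 0.07411031] 115.12139042774197 [0.00754689 0.02942161]
black 1004 [0.52882353 0.12988082] 114.81952086702427 [0.00853278 0.04510552]
blue->red 115.87503685474454 0.11342874617200209
tool x,y yaw [108.36222858  18.36223443]
[  9.28482001  -1.51983269 214.31589861]
```

step_arm([
  [[0,0,-0.066],[0,0,0],50],
  [[0,0,-0.066],[0,0,0],50],
  [[0,0,0],[4.5,-0.5,15],50],
  [[0,0,0],[0,0,20],50],
  [[0,0,0],[0,0,20],50],
])

```text
time: 5.17
tool_pos: [0.5083, 0.1726, 0.1599]
tcp_rot: [1.663, 2.662, 0.004]
wrist_force: [-0.1, 0.2, -0.2]
width: 0.588
grip_force: 0.0
```

step_arm([
  [[0,0,0],[0,0,16],50],
  [[0,0,0],[0,0,16],50],
  [[0,0,0],[0,0,0],50],
  [[0,0,0],[0,0,0],50],
])

```text
time: 5.5
tool_pos: [0.5067, 0.1722, 0.1265]
tcp_rot: [-1.663, -2.664, 0.002]
wrist_force: [0.1, -0.7, -0.3]
width: 0.584
grip_force: 0.0
```

```bash
python3 - <<'E'
from h import *
s=read_state();print(s["time"],s["tool_pos"],s["wrist_force"],s["width"])
R=cv2.Rodrigues(s["tcp_rot"])[0];print("tool x,y yaw",np.degrees(np.arctan2(R[1,:2],R[0,:2])))
a=save("wrist","w3.png",(200,80,480,480)); a=cv2.resize(a,None,fx=1.4,fy=1.4)
b=save("side","s3.png",(230,200,350,340),4); b=cv2.resize(b,(480,560))
cv2.imwrite("pics/c3.png",np.hstack([a[:,:320],b])[:,:,::-1] if 0 else np.hstack([cv2.resize(a,(392,560)),cv2.resize(b,(400,560))])[:,:,::-1])
E
```

```text
5.5 [0.50671578 0.17217084 0.12654924] [ 0.07198888 -0.71060378 -0.29979435] 0.5837357309083161
tool x,y yaw [116.05375907  26.05378214]
```

View pics/c3.png

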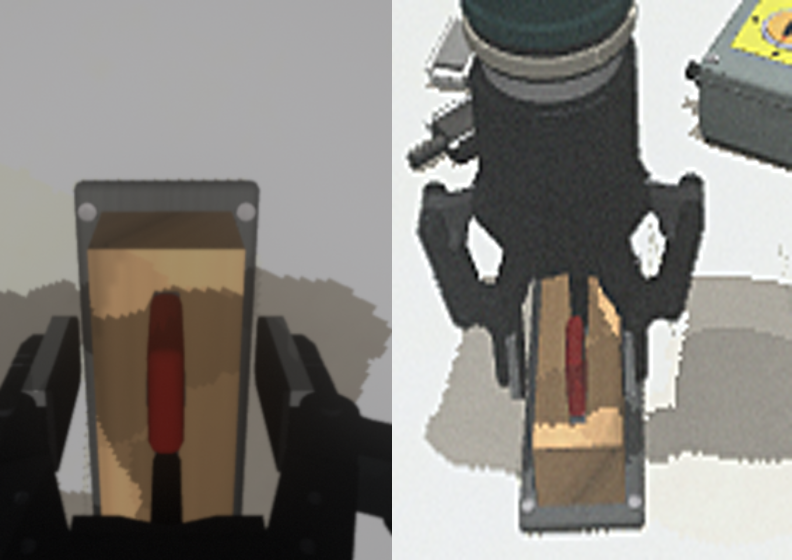

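The red head is centred between the pads and aligned with the rack, so I'm closing.

step_arm([
  [[0,0,0],[0,0,0],4],
  [[0,0,0],[0,0,0],4],
  [[0,0,0],[0,0,0],4],
  [[0,0,0],[0,0,0],4],
  [[0,0,0],[0,0,0],4],
], grip_force=60)

```text
time: 6.02
tool_pos: [0.5072, 0.1725, 0.1278]
tcp_rot: [1.661, 2.666, -0.0]
wrist_force: [-2.3, -0.9, 6.9]
width: 0.095
grip_force: 58.7
```

step_arm([
  [[0,0,0],[0,0,0],4],
  [[0,0,0],[0,0,0],4],
  [[0,0,0],[0,0,0],4],
])

```text
time: 6.27
tool_pos: [0.5072, 0.1725, 0.1278]
tcp_rot: [1.662, 2.666, -0.0]
wrist_force: [-2.8, -1.4, 6.3]
width: 0.097
grip_force: 58.7
```

```bash
python3 - <<'E'
from h import *
s=read_state();print(s["time"],s["tool_pos"],s["wrist_force"],s["torque"],s["width"]*85.4,s["grip_force"])
E
```

```text
6.2667 [0.5071842  0.17250441 0.12784064] [-2.80922786 -1.35654225  6.31928636] [-0.18228731  0.45738331  0.00680917] 8.249962159969684 58.674675822257996
```

step_arm([
  [[0,0,0],[0,0,-10],4],
  [[0,0,0],[0,0,-20],4],
  [[0,0,0],[0,0,-25],4],
  [[0,0,0],[0,0,-25],4],
  [[0,0,0],[0,0,-20],4],
])

```text
time: 6.68
tool_pos: [0.5075, 0.1728, 0.2294]
tcp_rot: [1.661, 2.665, 0.003]
wrist_force: [0.5, 0.2, -1.0]
width: 0.096
grip_force: 59.1
```

step_arm([
  [[0,0,0],[0,0,0],4],
])

```text
time: 6.77
tool_pos: [0.51, 0.1735, 0.2327]
tcp_rot: [1.658, 2.66, 0.012]
wrist_force: [-0.2, -0.1, -0.5]
width: 0.093
grip_force: 59.1
```

```bash
python3 - <<'E'
from h import *
s=read_state();print(s["time"],s["tool_pos"],s["wrist_force"],s["width"]*85.4,s["grip_force"])
a=save("wrist","w4.png",(160,160,480,480),1.25);b=save("side","s4.png",(210,130,370,290),2.5)
cv2.imwrite("pics/c4.png",np.hstack([a,b])[:,:,::-1])
E
```

```text
6.7667 [0.50999385 0.17349933 0.23274414] [-0.19293239 -0.06763709 -0.48352739] 7.9272919184699076 59.084837436676025
```

View pics/c4.png

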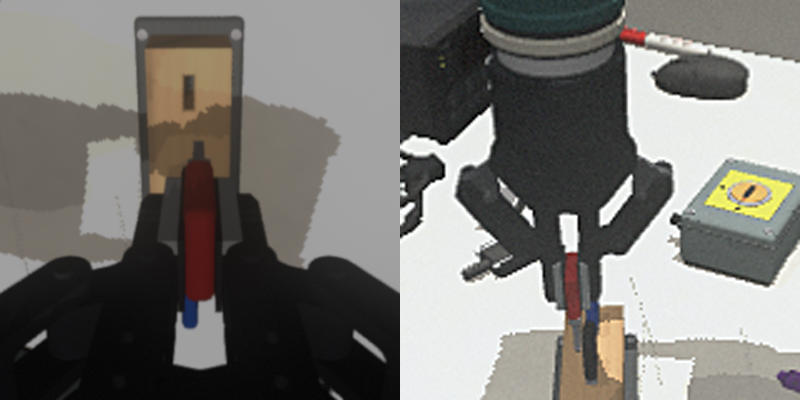

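The key is out and held, blade down, and the empty slot can be seen at wrist pixel (row 234, col 310). I'll measure that slot in the tool frame to get the key's offset in the hand, then measure the lock the same way.

```bash
cat > slot.py <<'E'
from h import *
import sys
def slot(fn,box,z,frac):
    s=read_state(); R=cv2.Rodrigues(s["tcp_rot"])[0]; c0,r0,c1,r1=box
    im=read_camera("wrist"); cv2.imwrite("pics/"+fn,im[:,:,::-1]); g=im[r0:r1,c0:c1].max(axis=2)
    print("tool",s["time"],s["tool_pos"],"yaw",np.degrees(np.arctan2(R[1,:2],R[0,:2])))
    for f in frac:
        n,l,st,c=cv2.connectedComponentsWithStats((g<f).astype(np.uint8))
        if n<2: continue
        i=1+np.argmax(st[1:,4]); v,u=np.nonzero(l==i)
        P=np.array([onz("wrist",(a+r0,b+c0),z) for a,b in zip(v,u)])
        w,V=np.linalg.eigh(np.cov(P[:,:2].T)); m=(P.min(0)+P.max(0))/2
        T=(P-s["tool_pos"])@R*1000
        print(f,st[i],"world",P.mean(0)[:2],"tool mean",T.mean(0).round(2),"mid",((T.min(0)+T.max(0))/2).round(2),"size",np.sqrt(w*12).round(4),"yaw",np.degrees(np.arctan2(V[1,1],V[0,1])))
E
python3 - <<'E'
from slot import *
slot("w5.png",(299,214,322,254),.045,(50,65,80))
E
```

```text
tool 6.8667 [0.50773516 0.172839   0.22829517] yaw [116.12894587  26.1290326 ]
65 [14 11  5 15 40] world [0.50185095 0.17529771] tool mean [  4.89  -4.77 183.28] mid [  4.77  -4.63 183.28] size [0.0021 0.0099] yaw 115.9039783526213
80 [ 14  10   7  26 163] world [0.50382252 0.17255975] tool mean [  1.56  -4.2  183.28] mid [  1.57  -4.   183.28] size [0.0042 0.0181] yaw 116.22954087629442
```

step_arm([
  [[0,0,0],[-34.5,-17.1,0],4],
  [[0,0,0],[-34.5,-17.1,0],4],
  [[0,0,0],[-34.5,-17.1,0],4],
  [[0,0,0],[-34.5,-17.1,0],4],
  [[0,0,0],[-34.5,-17.1,0],4],
])

```text
time: 7.33
tool_pos: [0.5047, -0.0213, 0.2248]
tcp_rot: [-1.659, -2.664, 0.002]
wrist_force: [-0.3, 0.9, 0.3]
width: 0.097
grip_force: 59.1
```

step_arm([
  [[0,0,0],[-34.5,-17.1,0],4],
  [[0,0,0],[-34.5,-17.1,0],4],
  [[0,0,0],[-34.5,-17.1,0],4],
  [[0,0,0.12],[0,0,0],4],
  [[0,0,0.12],[0,0,0],4],
])

```text
time: 7.75
tool_pos: [0.5044, -0.1377, 0.2247]
tcp_rot: [-1.979, -2.436, 0.002]
wrist_force: [0.5, 0.6, -0.7]
width: 0.094
grip_force: 59.2
```

step_arm([
  [[0,0,0.12],[0,0,0],4],
  [[0,0,0.12],[0,0,0],4],
  [[0,0,0],[0,0,0],4],
  [[0,0,0],[0,0,0],4],
  [[0,0,0],[0,0,0],4],
])

```text
time: 8.17
tool_pos: [0.5052, -0.1352, 0.2257]
tcp_rot: [-2.243, -2.197, 0.002]
wrist_force: [-0.4, 0.0, -0.5]
width: 0.094
grip_force: 59.2
```

```bash
python3 - <<'E'
from slot import *
p=proj("wrist",[[.505,-.136,.058]])[0];print(p); u,v=p.astype(int)
slot("w6.png",(u-13,v-22,u+13,v+22),.058,(50,65,80,95))
E
```

```text
[320.4957238  246.77225926]
tool 8.1667 [ 0.50518339 -0.13519588  0.22573511] yaw [88.80135243 -1.19857712]
50 [ 11   8   7  27 138] world [ 0.50551869 -0.13542014] tool mean [ -0.32   0.68 167.73] mid [3.0000e-02 7.6000e-01 1.6773e+02] size [0.0035 0.0189] yaw 89.3757176996558
65 [ 11   7   7  28 196] world [ 0.50562551 -0.13467948] tool mean [  0.42   0.77 167.73] mid [  0.36   0.76 167.73] size [0.0044 0.0188] yaw 88.7896761092226
80 [ 10   7   9  29 218] world [ 0.50557948 -0.13522104] tool mean [-1.2000e-01  7.3000e-01  1.6773e+02] mid [1.0000e-02 7.6000e-01 1.6773e+02] size [0.0048 0.02  ] yaw 89.05092935730849
95 [ 10   6   9  31 249] world [ 0.50554219 -0.13490899] tool mean [  0.19   0.69 167.73] mid [ -0.     0.76 167.73] size [0.0052 0.021 ] yaw 88.9513629767207
```

View pics/w6.png

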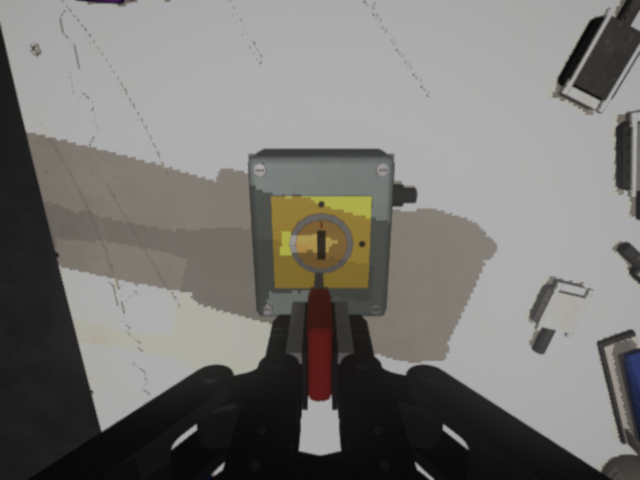

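The view shows the slot at (245, 321), already nearly straight under the key, with the yaw matching within a degree. I'll drop closer and overlay the predicted blade on the picture to check the grip offset.

step_arm([
  [[0,0,0],[0,0.7,10],4],
  [[0,0,0],[0,0,10],4],
  [[0,0,0],[0,0,10],4],
  [[0,0,0],[0,0,10],4],
  [[0,0,0],[0,0,0],4],
])

```text
time: 8.63
tool_pos: [0.5045, -0.1348, 0.1834]
tcp_rot: [-2.244, -2.191, 0.004]
wrist_force: [0.3, 0.6, -0.7]
width: 0.095
grip_force: 59.2
```

step_arm([
  [[0,0,0],[0,0,0],4],
  [[0,0,0],[0,0,0],4],
  [[0,0,0],[0,0,0],4],
])

```text
time: 8.88
tool_pos: [0.5069, -0.1356, 0.1874]
tcp_rot: [2.247, 2.194, 0.001]
wrist_force: [0.2, 0.1, -0.4]
width: 0.092
grip_force: 59.2
```

```bash
python3 - <<'E'
from slot import *
p=proj("wrist",[[.5055,-.135,.058]])[0];print(p); u,v=p.astype(int)
slot("w7.png",(u-13,v-22,u+13,v+22),.058,(50,65,80))
s=read_state();R=cv2.Rodrigues(s["tcp_rot"])[0];im=cv2.imread("pics/w7.png")
x0,y0,S=260,190,8
A=cv2.resize(im[y0:y0+75,x0+10:x0+110],None,fx=S,fy=S,interpolation=cv2.INTER_CUBIC);x0+=10
def dr(pts,col):
    q=(proj("wrist",(np.array(pts)/1000)@R.T+s["tool_pos"])-[x0,y0]+.5)*S; cv2.polylines(A,[q.astype(int)],False,col,1); print(np.round(q[0]/S+[x0,y0],1))
dr([(3,-1,112.8),(3,1,112.8),(4,2,105.8)],(0,255,0))     # nose front
dr([(9,-2,105.8),(9,2,105.8)],(255,0,0))   # step front corner
dr([(9,-2,82.8),(9,2,82.8)],(255,0,255))  # blade top
cv2.imwrite("pics/c7.png",A)
E
```

```text
[317.46502085 268.12274264]
tool 8.8833 [ 0.50692787 -0.13564733  0.18738399] yaw [88.62985994 -1.37012375]
50 [ 10   6   8  31 156] world [ 0.50544635 -0.13254308] tool mean [  3.11  -1.68 129.38] mid [  1.09  -1.47 129.38] size [0.0041 0.0135] yaw 84.96788011307119
65 [  7   6  17  38 348] world [ 0.50556311 -0.13733426] tool mean [ -1.68  -1.45 129.38] mid [ -1.03  -0.65 129.38] size [0.0054 0.0228] yaw 89.98288078937212
80 [  6   5  18  39 402] world [ 0.50562666 -0.13721305] tool mean [ -1.56  -1.39 129.38] mid [ -0.74  -0.93 129.38] size [0.0061 0.0235] yaw 90.83909988095512
[318.9 277.2]
[316.7 271.6]
[316.2 293.2]
```

View pics/c7.png

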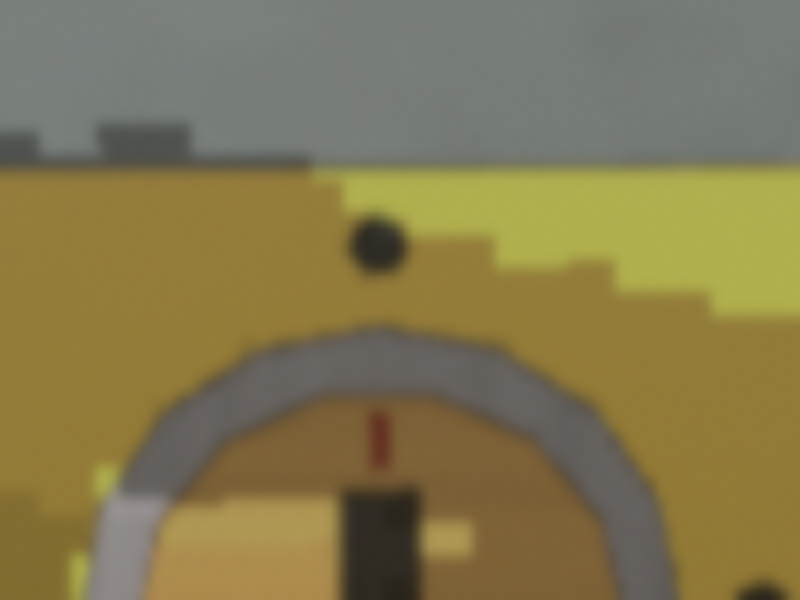

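The crop sits too high: it shows the rotor mark and the front end of the slot at (251, 317), but not the blade. I'll let the arm settle and look again lower down.

step_arm([
  [[0,0,0],[0,0,0],4],
  [[0,0,0],[0,0,0],4],
  [[0,0,0],[0,0,0],4],
  [[0,0,0],[0,0,0],4],
  [[0,0,0],[0,0,0],4],
])

```text
time: 9.35
tool_pos: [0.5065, -0.1355, 0.187]
tcp_rot: [2.248, 2.194, 0.0]
wrist_force: [0.4, 0.2, -0.7]
width: 0.096
grip_force: 59.2
```

```bash
python3 - <<'E'
from slot import *
s=read_state();R=cv2.Rodrigues(s["tcp_rot"])[0];c=cam("wrist")
im=read_camera("wrist")[:,:,::-1].copy();s2=read_state();print(s["tool_pos"],s2["tool_pos"],s["joint_vel"].round(3) if hasattr(s["joint_vel"],"round") else s["joint_vel"])
cv2.imwrite("pics/w8.png",im)
x0,y0,S=270,243,8
A=cv2.resize(im[y0:y0+75,x0:x0+100],None,fx=S,fy=S,interpolation=cv2.INTER_CUBIC)
def P(X): return cv2.projectPoints(np.array(X,float).reshape(-1,3),cv2.Rodrigues(c[2])[0],c[3],c[0],c[1])[0][:,0]
def dr(X,col): cv2.polylines(A,[((P(X)-[x0,y0]+.5)*S).astype(int)],False,col,1)
T=lambda pts:(np.array(pts)/1000)@R.T+s["tool_pos"]
dr(T([(3,-1,112.8),(3,1,112.8),(4,2,105.8),(4,-2,105.8),(3,-1,112.8)]),(0,255,0))
dr(T([(9,-2,105.8),(9,2,105.8),(9,2,82.8),(9,-2,82.8),(9,-2,105.8)]),(255,255,0))
k=np.array([.505,-.1355,.058]);a=np.radians(88.8);e=np.array([np.cos(a),np.sin(a),0]);f=np.array([e[1],-e[0],0])
dr([k+e*i*.00975+f*j*.00275 for i,j in((1,1),(1,-1),(-1,-1),(-1,1),(1,1))],(255,0,255))
cv2.imwrite("pics/c8.png",A)
E
```

```text
[ 0.50652416 -0.13551462  0.18702476] [ 0.50646146 -0.13547802  0.18694501] [ 0.     0.002 -0.     0.     0.001 -0.001]
```

View pics/c8.png

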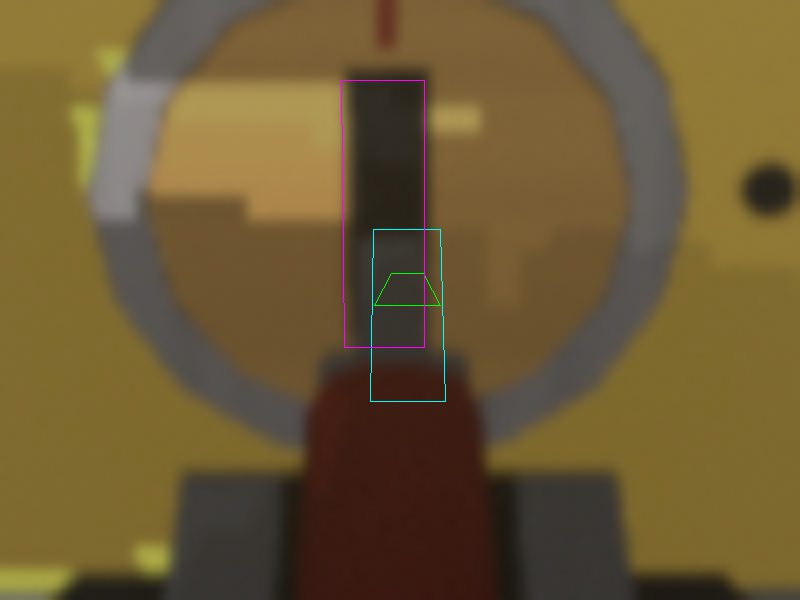

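The overlay shows the blade over the slot. The slot centre is at column 390 of the crop and the blade centre at 393, about 0.3 mm apart, with the slot roughly 0.5 mm further along tool x. I'll correct for that and go in slowly.

step_arm([
  [[0,0,0],[0.5,-0.25,4],4],
  [[0,0,0],[0,0,5],4],
  [[0,0,0],[0,0,5],4],
  [[0,0,0],[0,0,4],4],
  [[0,0,0],[0,0,3],4],
])

```text
time: 9.82
tool_pos: [0.5058, -0.1348, 0.1648]
tcp_rot: [-2.247, -2.194, 0.001]
wrist_force: [0.2, -0.3, 0.3]
width: 0.1
grip_force: 59.2
```

step_arm([
  [[0,0,0],[0,0,1],4],
  [[0,0,0],[0,0,1],4],
  [[0,0,0],[0,0,1],4],
  [[0,0,0],[0,0,0],4],
])

```text
time: 10.15
tool_pos: [0.5062, -0.135, 0.1628]
tcp_rot: [-2.248, -2.195, 0.0]
wrist_force: [-0.7, 0.1, -0.7]
width: 0.095
grip_force: 59.2
```

step_arm([
  [[0,0,0],[0,0,1],4],
  [[0,0,0],[0,0,1],4],
  [[0,0,0],[0,0,1],4],
  [[0,0,0],[0,0,1],4],
  [[0,0,0],[0,0,0],4],
])

```text
time: 10.57
tool_pos: [0.5061, -0.1349, 0.1587]
tcp_rot: [-2.248, -2.194, 0.0]
wrist_force: [-0.2, 0.4, -0.9]
width: 0.094
grip_force: 59.2
```

step_arm([
  [[0,0,0],[0,0,1],4],
  [[0,0,0],[0,0,1],4],
  [[0,0,0],[0,0,1],4],
  [[0,0,0],[0,0,0],4],
])

```text
time: 10.9
tool_pos: [0.5061, -0.1349, 0.1556]
tcp_rot: [-2.248, -2.194, 0.0]
wrist_force: [0.1, 0.3, -0.0]
width: 0.092
grip_force: 59.2
```

step_arm([
  [[0,0,0],[0,0,1],4],
  [[0,0,0],[0,0,1],4],
  [[0,0,0],[0,0,1],4],
  [[0,0,0],[0,0,1],4],
  [[0,0,0],[0,0,1],4],
])

```text
time: 11.32
tool_pos: [0.5062, -0.135, 0.1508]
tcp_rot: [-2.248, -2.195, 0.0]
wrist_force: [0.4, -0.4, 0.3]
width: 0.095
grip_force: 59.2
```

step_arm([
  [[0,0,0],[0,0,1],4],
  [[0,0,0],[0,0,0.5],4],
  [[0,0,0],[0,0,0],4],
])

```text
time: 11.57
tool_pos: [0.5061, -0.135, 0.1492]
tcp_rot: [-2.248, -2.194, 0.0]
wrist_force: [-0.2, -0.0, -0.4]
width: 0.095
grip_force: 59.2
```

step_arm([
  [[0,0,0],[0,0,0.5],4],
  [[0,0,0],[0,0,0.5],4],
  [[0,0,0],[0,0,0.5],4],
  [[0,0,0],[0,0,0],4],
])

```text
time: 11.9
tool_pos: [0.5064, -0.135, 0.1484]
tcp_rot: [2.248, 2.194, 0.0]
wrist_force: [-0.8, -0.5, 3.0]
width: 0.095
grip_force: 59.8
```

The pins stopped the key at the expected height. Now I'll wiggle it clockwise with light pressure.

step_arm([
  [[0,0,0.1],[0,0,0.4],4],
  [[0,0,0.1],[0,0,0.3],4],
  [[0,0,0.1],[0,0,0.3],4],
  [[0,0,0.1],[0,0,0],4],
  [[0,0,0],[0,0,0],4],
])

```text
time: 12.32
tool_pos: [0.5064, -0.1351, 0.1472]
tcp_rot: [2.641, 1.701, 0.0]
wrist_force: [-0.7, -0.4, 0.7]
width: 0.097
grip_force: 59.4
```

step_arm([
  [[0,0,0.05],[0,0,0],4],
  [[0,0,0],[0,0,0],4],
  [[0,0,0],[0,0,0],4],
])

```text
time: 12.57
tool_pos: [0.5064, -0.1351, 0.1469]
tcp_rot: [2.678, 1.642, 0.001]
wrist_force: [0.1, -0.8, 1.5]
width: 0.093
grip_force: 59.5
```

```bash
cat > st.py <<'E'
from h import *
s=read_state();R=cv2.Rodrigues(s["tcp_rot"])[0]
print(s["time"],s["tool_pos"].round(4),"F",np.round(s["wrist_force"],1),"M",np.round(s["torque"],3),"turn",round(float(np.radians(88.8)-np.arctan2(R[1,0],R[0,0])),3),"q6",s["q"][5],"tilt",R[:,2].round(3))
E
python3 st.py
```

```text
12.5667 [ 0.5064 -0.1351  0.1469] F [ 0.1 -0.8  1.5] M [-0.031 -0.002  0.05 ] turn 0.45 q6 0.1628520443338296 tilt [ 0.001 -0.    -1.   ]
```

step_arm([
  [[0,0,0],[0,0,0.6],4],
  [[0,0,0],[0,0,0.6],4],
  [[0,0,0],[0,0,0.6],4],
  [[0,0,0],[0,0,0],4],
])

```text
time: 12.9
tool_pos: [0.5064, -0.135, 0.145]
tcp_rot: [2.68, 1.638, 0.001]
wrist_force: [0.3, -0.9, 0.1]
width: 0.093
grip_force: 59.4
```

```bash
python3 st.py
```

```text
12.9 [ 0.5064 -0.135   0.145 ] F [ 0.3 -0.9  0.1] M [-0.021 -0.176  0.014] turn 0.452 q6 0.16521920978272644 tilt [ 0. -0. -1.]
```

step_arm([
  [[0,0,0],[0,0,1],4],
  [[0,0,0],[0,0,1],4],
  [[0,0,0],[0,0,1],4],
  [[0,0,0],[0,0,0.8],4],
  [[0,0,0],[0,0,0],4],
])

```text
time: 13.32
tool_pos: [0.5064, -0.135, 0.1412]
tcp_rot: [2.681, 1.638, 0.0]
wrist_force: [1.0, -0.7, -0.3]
width: 0.094
grip_force: 59.4
```

step_arm([
  [[0,0,0],[0,0,0.6],4],
  [[0,0,0],[0,0,0.6],4],
  [[0,0,0],[0,0,0.6],4],
  [[0,0,0],[0,0,0],4],
])

```text
time: 13.65
tool_pos: [0.5065, -0.1351, 0.1408]
tcp_rot: [2.681, 1.638, 0.0]
wrist_force: [-1.9, 1.4, 10.1]
width: 0.092
grip_force: 60.7
```

```bash
python3 st.py
```

```text
13.65 [ 0.5065 -0.1351  0.1408] F [-1.9  1.4 10.1] M [0.148 0.405 0.015] turn 0.453 q6 0.16583505213529892 tilt [ 0. -0. -1.]
```

The key is home: TCP at 0.1408 as predicted, with a firm stop at 10 N. Now I'll turn it to the stop.

step_arm([
  [[0,0,0.12],[0,0,0],4],
  [[0,0,0.12],[0,0,0],4],
  [[0,0,0.12],[0,0,0],4],
  [[0,0,0.12],[0,0,0],4],
  [[0,0,0.12],[0,0,0],4],
])

```text
time: 14.07
tool_pos: [0.5066, -0.1354, 0.1407]
tcp_rot: [3.046, 0.764, 0.001]
wrist_force: [-1.7, -0.7, 8.1]
width: 0.094
grip_force: 60.6
```

step_arm([
  [[0,0,0.12],[0,0,0],4],
  [[0,0,0.12],[0,0,0],4],
  [[0,0,0.12],[0,0,0],4],
  [[0,0,0.12],[0,0,0],4],
  [[0,0,0],[0,0,0],4],
])

```text
time: 14.48
tool_pos: [0.5066, -0.1357, 0.1408]
tcp_rot: [3.14, 0.019, 0.001]
wrist_force: [-3.1, -1.3, 9.1]
width: 0.093
grip_force: 60.6
```

```bash
python3 st.py
```

```text
14.4833 [ 0.5066 -0.1357  0.1408] F [-3.1 -1.3  9.1] M [-0.327  0.343  0.106] turn 1.538 q6 1.2508424124896527 tilt [ 0.001 -0.001 -1.   ]
```

step_arm([
  [[0,0,0.06],[0,0,0],4],
  [[0,0,0.06],[0,0,0],4],
  [[0,0,0],[0,0,0],4],
  [[0,0,0],[0,0,0],4],
])

```text
time: 14.82
tool_pos: [0.5066, -0.1358, 0.1408]
tcp_rot: [3.136, -0.161, 0.001]
wrist_force: [-2.9, -2.0, 9.3]
width: 0.094
grip_force: 60.6
```

```bash
python3 st.py
```

```text
14.8167 [ 0.5066 -0.1358  0.1408] F [-2.9 -2.   9.3] M [-0.473  0.422  0.042] turn 1.653 q6 1.3658975260882211 tilt [ 0.001 -0.002 -1.   ]
```

step_arm([
  [[0,0,0.04],[0,0,0],4],
  [[0,0,0.04],[0,0,0],4],
  [[0,0,0],[0,0,0],4],
])

```text
time: 15.07
tool_pos: [0.5065, -0.1358, 0.1408]
tcp_rot: [3.127, -0.288, 0.001]
wrist_force: [-2.1, -1.7, 8.6]
width: 0.096
grip_force: 60.7
```

```bash
python3 st.py
```

```text
15.0667 [ 0.5065 -0.1358  0.1408] F [-2.1 -1.7  8.6] M [-0.382  0.441  0.338] turn 1.733 q6 1.446847653821959 tilt [ 0.    -0.002 -1.   ]
```

step_arm([
  [[0,0,0.04],[0,0,0],4],
  [[0,0,0.04],[0,0,0],4],
  [[0,0,0],[0,0,0],4],
])

```text
time: 15.32
tool_pos: [0.5064, -0.1358, 0.1408]
tcp_rot: [3.113, -0.41, 0.001]
wrist_force: [-3.1, -1.8, 9.3]
width: 0.098
grip_force: 62.2
```

```bash
python3 st.py
```

```text
15.3167 [ 0.5064 -0.1358  0.1408] F [-3.1 -1.8  9.3] M [-0.396  0.491  0.759] turn 1.812 q6 1.525910097539367 tilt [ 0.    -0.002 -1.   ]
```

Mz rises steeply (0.34 to 0.76 N m), so it's at the stop. I'll ease off a little and check by eye.

step_arm([
  [[0,0,-0.04],[0,0,0],4],
  [[0,0,0],[0,0,0],4],
  [[0,0,0],[0,0,0],4],
])

```text
time: 15.57
tool_pos: [0.5065, -0.1357, 0.1408]
tcp_rot: [3.121, -0.346, 0.001]
wrist_force: [-1.6, -1.5, 9.6]
width: 0.096
grip_force: 60.9
```

```bash
python3 st.py; python3 - <<'E'
from h import *
a=save("wrist","w9.png",(200,160,440,400),1.66);b=save("side","s9.png",(270,100,430,260),2.5)
cv2.imwrite("pics/c9.png",np.hstack([cv2.resize(a,(400,400)),b])[:,:,::-1])
E
```

```text
15.5667 [ 0.5065 -0.1357  0.1408] F [-1.6 -1.5  9.6] M [-0.408  0.435  0.553] turn 1.771 q6 1.4847017783565073 tilt [ 0.    -0.002 -1.   ]
```

View pics/c9.png

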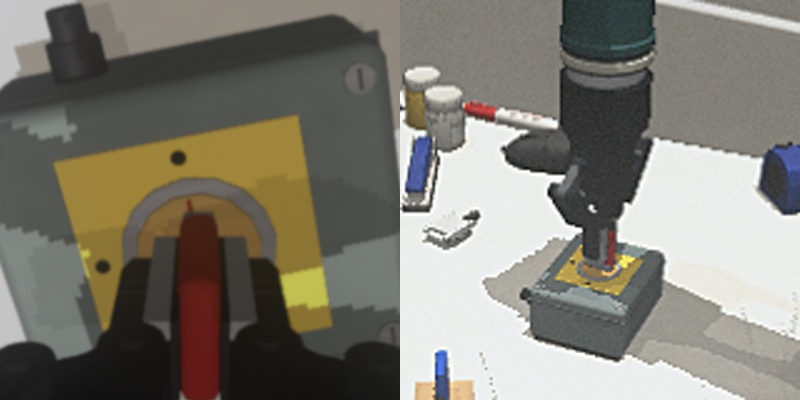

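The rotor's red mark now points at the second dot, a quarter turn on. The shoulder is on the face and the key is still gripped.

```bash
python3 -c "
from workcell import *
print(finish_job())"
```

```text
the job is handed in; nothing more can be done
None
```

The red key is fully home in the switch, turned clockwise to the stop and still held there by the gripper; the blue and black keys were not touched, and the job is handed in at about 16 s of the 58 s allowed.

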